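# Go-gauge check of printed hubs

### The job

Check the three white printed hubs on the plywood board with the go gauge that stands in the wooden block: working from left to right as the robot sees them, feel the gauge into the bore of each hub, gently and never forcing it, until its shoulder sits down on the hub or it stops short in the bore. Hubs that take the gauge fully stay in their pockets; a hub that does not goes, standing upright on its foot, into the cardboard carton. Leave the gauge fully down in its wooden block again and the other things on the bench undisturbed.

Things in the scene. Friction and masses are not known exactly. Their poses are not given: they have to be found in the camera images.
- gauge: plain steel go gauge, 98 mm long, 0.12 kg, upright. Origin: centre of the pin's flat end (the tip); z up along it. Pin 14 mm across, 24 mm long (polished; its first 3 mm taper from 10 mm); then a shoulder disc 22 mm across, 4 mm thick; then a hexagonal aluminium handle, 16 mm across flats, from 28 to 98 mm above the tip. A pair of flats faces along its y axis and every 60 degrees from it
- gauge_stand: wooden block 50 x 50 x 30 mm fixed on the bench, origin at the centre of its underside; a 17 mm hole, 28 mm deep, goes down from the middle of its top. The gauge stands in it, shoulder on the top face, tip 6 mm above the bench
- stand_hole (a point): centre of the mouth of the wooden block's hole, on its top face, 30 mm above the bench; with the gauge fully down its tip lies 24 mm below this point
- board: plywood checking board fixed on the bench, 80 x 250 x 12 mm, origin at the centre of its underside, long side along its y axis (to the robot's left). Three square pockets, 54 mm wide and 6 mm deep, 85 mm apart in a row along y, hold one hub each
- pocket_left (a point): middle of the floor of the left (+y) pocket, 6 mm above the bench. Each pocket holds a loose white printed hub, 0.06 kg: square foot 44 mm wide, 8 mm high; round boss 34 mm across, from the foot to the hub's top 32 mm above the pocket floor. The hub's centre may stand up to 3.5 mm from this point in x and in y, it can slide in the play, and its own pose is not reported
- pocket_middle (a point): middle of the floor of the middle pocket, as the left one. All hubs look the same outside and have an upright through bore 15 mm across at its mouth. In a good hub it is 15 mm all the way, so the gauge goes in 24 mm and its shoulder rests on the hub's top
- pocket_right (a point): middle of the floor of the right (-y) pocket, as the left one. In a tight hub the bore narrows to 12 mm lower down and the gauge stops about 16 mm deep, its shoulder 8 mm proud. Which pockets hold tight hubs is not known beforehand. Over 45 N between a hub and the board, even as a knock, counts as forcing: lower at about 15 mm/s
- carton: low open cardboard carton for rejects, fixed on the bench, 142 mm along its x, 118 mm along its y, walls 20 mm high and 3 mm thick, floor 2 mm thick; origin at the centre of its underside. Empty at the start
- hex_key: black L-shaped hex key lying on the bench, 33 x 88 x 6 mm; a bystander, leave it
- glue_stick: glue stick standing on the bench left of the carton, 27 mm across, 104 mm tall; a bystander, leave it

How it is judged:
By the outcome, as a careful person would: the job done as asked, in the order asked, and still so for the second after the job is handed in, with the robot touching nothing.
It also fails if it takes over 72 s, if anything falls off the work surface, if the arm or the gripper's body presses on something with over 40 N, if the wrist force passes 120 N, or if a joint passes its speed limit or range.

### The arm

A 6-joint arm with a two-finger parallel gripper is mounted at the origin on a cart in front of the work surface, level with it; the furniture and walls round the work are solid. World frame = base frame: x ahead of the robot, y to its left, z up, the work surface at z = 0. Lengths are in mm, angles in degrees, forces in N, time in s.
With the tool pointing down it reaches from about 300 to 1000 mm from the base axis. Payload 5.1 kg.
Tool frame: the origin (TCP) lies midway between the tips of the shut fingers; the grasp point (between the pads) lies 19 mm behind it (arm.grip_depth is the distance from the TCP to the grasp point, in mm); z points along the fingers, y is the line along which they close (so a half turn about z gives the same grasp; the last joint's range is limited). The gripper opens to 95 mm and grips with 3 to 60 N. Pads are 20 mm wide; open, the fingers measure 119 mm over their backs; the gripper's body (75 mm by 180 mm) begins 59 mm behind the grasp point.
Start: joints at [65.684, 7.093, 94.555, -0, 78.352, -4.733], TCP at [217.89, 612.38, 214.656] pointing down, gripper open.
Joint ranges: [-149.61, 149.61], [-58.7, 133.49], [1.44, 155.28], [-77.14, 257.14], [18.33, 153.61], [-166.67, 166.67]. Speed limits (degrees/s): [147.25, 147.25, 180, 180, 180, 180].

### API

Orientations are given as [roll, pitch, yaw] about the fixed x, y, z axes, in that order (R = Rz(yaw) Ry(pitch) Rx(roll)).
In Python, from bench import arm, eyes, order gives the robot as it stands. The module is installed in compiled form; this text tells all that it offers.
- The arm moves only by the tool move_arm, never from a script. Its argument "targets" is one flat list of numbers, 4 for each row, row after row: the shift along the world's x, y, z in mm, then the turn about the world's z in degrees. A call has 1 to 10 rows; each row is the pose to reach, as a shift and turn from the pose commanded when the call began; what a row does not reach only later rows make up. A row lasts 1/8 s, in which the tool goes at most 62.5 mm and 10.7 degrees, less where a joint would pass 70% of its speed; a pose out of reach is approached as far as the arm can. A call with a gripper value outside its range is refused whole. "jaw" is the opening, from 0 (shut) to 1 (fully open), set as the call begins (left out, the last holds). The fingers move at their own pace and stop on an object; the grip force is fixed at half the most. Time passes only in rows, so rows that repeat a pose let the fingers close. It gives the time, the measured TCP pose, the force, the opening and the grip force at its end, in the units of the state.
- arm.get_obs(): the state, without advancing time (a new reading comes with each control period).
- eyes.read_camera(name): name is "scene" or "top"; returns (picture, depth): 480x640x3 uint8, red, green, blue; 480x640 float32, mm along the optical axis (not along the pixel's ray), 0 where there is no reading.
- eyes.calibration(name): a dict with "camera_matrix" (3x3 intrinsics, pixels), "origin" and "rotation" of the camera in the world. Camera axes: x right, y down, z forward; pixel columns grow to the right and rows downward; lengths in mm; the calibration is good to about 2 mm. A picture is of the moment at which its call begins. calibration takes no time and is no camera call.
- order.close_job(): hands the job in; it is judged then, once.
Trained networks look in the newest picture that a camera, given by its name, has taken for a name from the list of things; names that differ only in an ending like _2 or _b are one class to them, and where a whole thing is asked for, a point or a joint stands for the part that bears it (a point fixed in the world has none). Each returns a list of dicts, best first, with "score" (0 to 1); they miss things now and then, are a little off and sometimes report something else, mostly with a low value. They report only what shows in the picture. A call takes as long as a camera call.
- eyes.recognise(camera, target): "rect" ([left, top, right, bottom] in pixels, round what is visible of it).
- eyes.place_of(camera, target): "pixel" ([column, row] in pixels: a listed point, or the origin of a listed thing).
The state is a dict: "t": time; "q": joint angles; "joint_vel": joint speeds; "effort": joint torques, N m; "eef_pos": TCP position; "orientation": TCP orientation; "ft_force": force on the tool from outside, world axes, zero at the start; "torque": the same for the moment, N m; "finger_gap": finger opening in mm; "finger_force": force on a finger pad.
Only numpy, scipy, OpenCV 4.12 (cv2) and the standard library are available. Lean on these libraries where they do the work, as an engineer would, in place of code of your own. Each camera call takes 0.05 s, during which the arm holds its last target. There are 200 camera calls.

## Working session

There is one attempt and no reset: what is moved stays moved. The work goes in short steps, Python scripts to look and compute and a tool call to move; the robot and the scene stay as the last step left them, time stands still between calls to the robot, and variables do not carry over. Pictures are saved under pics/ and viewed, at most 10 in all, crops included, and the job is handed in when it is done.

Besides the shell and the picture viewer there is one more tool, called as name(argument=value, ...) on one line, values as JSON. move_arm: Moves the arm, as the interface text tells. Its arguments: {"type":"object","properties":{"targets":{"type":"array"},"jaw":{"type":"number"}},"required":["targets"]}

```bash
mkdir -p pics
cat > h.py <<'E'
from bench import arm, eyes, order
import numpy as np, cv2
def unproj(cam,px,z=None,d=None):
    c=eyes.calibration(cam);K=np.array(c["camera_matrix"]);R=np.array(c["rotation"]);o=np.array(c["origin"])
    r=np.linalg.inv(K)@np.array([px[0],px[1],1.0]); w=R@r
    s=d if d is not None else (z-o[2])/w[2]
    return o+s*w
def cloud(cam,dep):
    c=eyes.calibration(cam);K=np.array(c["camera_matrix"]);R=np.array(c["rotation"]);o=np.array(c["origin"])
    v,u=np.mgrid[0:480,0:640]
    r=np.stack([(u-K[0,2])/K[0,0],(v-K[1,2])/K[1,1],np.ones(u.shape)],-1)*dep[...,None]
    P=r@R.T+o; P[dep<=0]=np.nan
    return P
E
python3 - <<'E'
from h import *
for cam in ("top","scene"):
    im,d=eyes.read_camera(cam); cv2.imwrite(f"pics/{cam}0.png",im[:,:,::-1]); np.save(f"{cam}d.npy",d)
    c=eyes.calibration(cam);print(cam,np.round(c["origin"]),np.round(c["rotation"],2).tolist(),c["camera_matrix"][0][0])
    for n,z in (("stand_hole",30),("gauge",6),("gauge_stand",0),("pocket_left",6),("pocket_middle",6),("pocket_right",6),("board",0),("carton",0),("hex_key",0),("glue_stick",0)):
        for r in eyes.place_of(cam,n)[:2]: print(n,round(r["score"],2),np.round(r["pixel"],1),np.round(unproj(cam,r["pixel"],z),1))
print(arm.get_obs())
E
```

```text
top [ 328.  207. 1329.] [-174.07, -0.67, -88.63] 527.3542954429233Traceback (most recent call last):
  File "<stdin>", line 6, in <module>
  File "h.py", line 6, in unproj
    s=d if d is not None else (z-o[2])/w[2]
                                       ~^^^
IndexError: invalid index to scalar variable.
```

```bash
python3 - <<'E'
s=open('h.py').read().replace('R=np.array(c["rotation"])','R=Rot.from_euler("xyz",c["rotation"],degrees=True).as_matrix()').replace('import numpy as np, cv2','import numpy as np, cv2\nfrom scipy.spatial.transform import Rotation as Rot')
open('h.py','w').write(s)
E
python3 - <<'E'
from h import *
for cam in ("top","scene"):
    im,d=eyes.read_camera(cam); cv2.imwrite(f"pics/{cam}0.png",im[:,:,::-1]); np.save(f"{cam}d.npy",d)
    c=eyes.calibration(cam);print(cam,np.round(c["origin"]),np.round(c["rotation"],2).tolist(),c["camera_matrix"][0][0])
    for n,z in (("stand_hole",30),("gauge",6),("gauge_stand",0),("pocket_left",6),("pocket_middle",6),("pocket_right",6),("board",0),("carton",0),("hex_key",0),("glue_stick",0)):
        for r in eyes.place_of(cam,n)[:2]: print(n,round(r["score"],2),np.round(r["pixel"],1),np.round(unproj(cam,r["pixel"],z),1))
print(arm.get_obs())
E
```

```text
top [ 328.  207. 1329.] [-174.07, -0.67, -88.63] 527.3542954429233
gauge 0.38 [306.5 226.3] [497.4 231.6   6. ]
gauge_stand 0.63 [305.4 224.3] [503.2 234.7   0. ]
pocket_left 0.78 [366.2 243.4] [457.7  80.    6. ]
pocket_middle 0.78 [398.9 241.1] [465.6  -2.6   6. ]
pocket_right 0.72 [428.8 241.2] [467.3 -78.2   6. ]
board 0.87 [396.2 242.4] [462.8   3.3   0. ]
carton 0.84 [238.3 235.5] [470.3 403.6   0. ]
hex_key 0.52 [292.4 285.6] [347.3 263.1   0. ]
glue_stick 0.64 [191.1 212.4] [526.3 525.6   0. ]
scene [ 131. -475.  833.] [-135.53, 0.71, -24.73] 559.6342771344654
stand_hole 0.79 [343.9 237.5] [510.5 238.9  30. ]
stand_hole 0.37 [338.7 246.8] [489.2 219.8  30. ]
gauge 0.74 [339.9 247.5] [501.3 237.7   6. ]
gauge_stand 0.88 [342.2 248.6] [506.8 238.    0. ]
gauge_stand 0.32 [343.3 235.6] [526.1 271.2   0. ]
pocket_left 0.7 [353.6 307.3] [455.3  87.7   6. ]
pocket_middle 0.75 [380.8 340.7] [464.4   0.9   6. ]
pocket_right 0.93 [411.5 373.8] [478.3 -79.4   6. ]
board 0.74 [410.  373.5] [478.8 -75.    0. ]
board 0.59 [379.5 342.1] [463.3   2.8   0. ]
carton 0.98 [295.4 204. ] [474.3 407.7   0. ]
hex_key 0.49 [270.  262.2] [357.7 266.4   0. ]
glue_stick 0.97 [299.2 167.2] [535.4 526.9   0. ]
{'t': 1.2, 'q': array([ 6.56837213e+01,  7.09112558e+00,  9.45567732e+01,  2.07455862e-03,
        7.83513063e+01, -4.73308654e+00]), 'joint_vel': array([ 0.06354739,  0.03387279, -0.03784   , -0.04872796,  0.03400104,
       -0.02674507]), 'effort': array([-7.18734991e-04, -4.17585075e+01, -3.60225785e+01,  7.75125506e-02,
        4.29194793e-02, -4.32675080e-06]), 'eef_pos': array([217.87823009, 612.37535314, 214.66386774]), 'orientation': array([ 1.79999040e+02, -1.95931604e-03,  1.60416389e+02]), 'ft_force': array([-0.2098934 ,  1.63260673,  0.64785704]), 'torque': array([ 0.01202516, -0.03034165,  0.00843852]), 'finger_force': 0.0, 'finger_gap': 94.9854987400888}
```

View pics/top0.png

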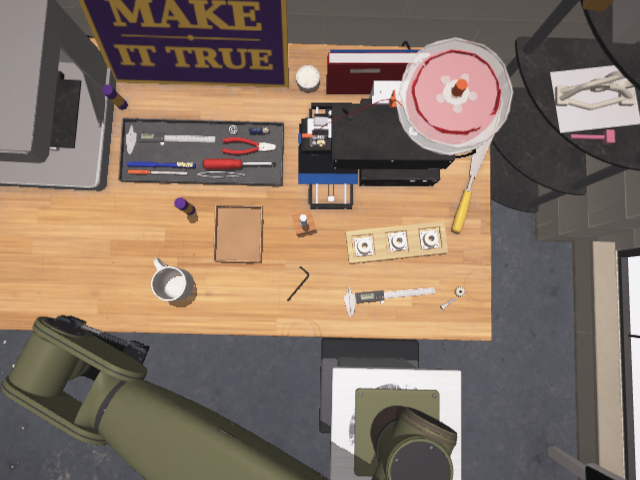

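View pics/scene0.png

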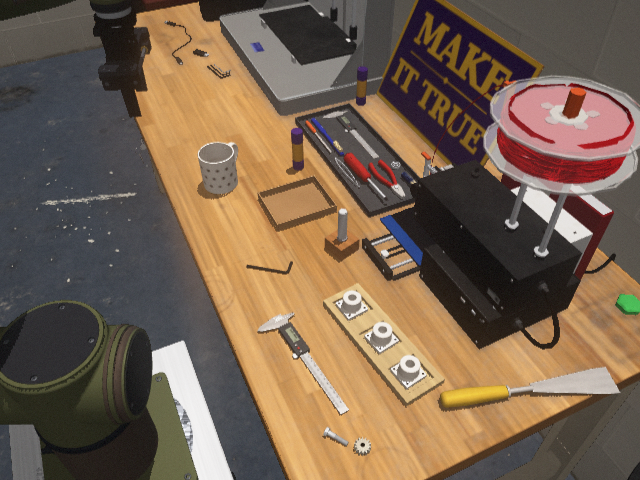

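Run:
```python
from h import *
for cam,rs in (("top",[(335,210,115,60),(195,185,130,85)]),("scene",[(315,190,130,210)])):
    im=cv2.imread(f"pics/{cam}0.png"); d=np.load(f"{cam}d.npy"); P=cloud(cam,d)
    z=P[...,2]
    m0=(P[...,0]>300)&(P[...,0]<620)&(P[...,1]>-140)&(P[...,1]<600)
    print(cam,"bench z",np.nanmedian(z[m0&(abs(z)<8)]))
    # boss tops / gauge top
    for n,(x,y),zl,zh in (("L",(456,83),30,46),("M",(464,0),30,46),("R",(472,-80),30,46),("gauge",(504,237),90,112),("stand",(504,237),22,37),("glue",(530,526),90,112)):
        m=(np.hypot(P[...,0]-x,P[...,1]-y)<40)&(z>zl)&(z<zh)
        if m.sum(): q=P[m]; v,u=np.where(m); print(n,m.sum(),np.round(np.mean(q,0),1),"mid",np.round((q.min(0)+q.max(0))/2,1),"ext",np.round(np.ptp(q,0)),"px",u.mean().round(1),v.mean().round(1))
    # board
    m=(abs(P[...,0]-463)<90)&(abs(P[...,1])<150)&(z>7)&(z<17)
    r=cv2.minAreaRect(P[m][:,:2].astype(np.float32)); print("board",r)
    m=(abs(P[...,0]-472)<90)&(abs(P[...,1]-405)<80)&(z>12)&(z<26)
    if m.sum(): print("carton",cv2.minAreaRect(P[m][:,:2].astype(np.float32)))
    # tall stuff
    for xx in (540,560,580,600,620): 
        m=(abs(P[...,0]-xx)<10)&(P[...,1]>-140)&(P[...,1]<300); print(xx,[int(np.nan_to_num(np.nanmax(np.where(m&(abs(P[...,1]-y)<20),z,np.nan)))) for y in range(-120,320,40)])
a=cv2.resize(cv2.imread("pics/top0.png")[205:270,190:450],None,fx=3,fy=3,interpolation=cv2.INTER_CUBIC)
b=cv2.resize(cv2.imread("pics/scene0.png")[200:400,310:450],None,fx=2.9,fy=2.9,interpolation=cv2.INTER_CUBIC)
cv2.imwrite("pics/a.png",a);cv2.imwrite("pics/b.png",b)
```

```text
top bench z 0.5041522461061732
L 127 [451.   88.6  37.8] mid [452.   89.2  37.6] ext [33. 32. 14.] px 363.9 244.8
M 128 [465.6   3.4  37.9] mid [466.4   3.1  37.9] ext [33. 33. 15.] px 398.6 239.8
R 135 [472.6 -75.7  37.9] mid [473.2 -75.6  37.5] ext [33. 33. 15.] px 430.6 237.7
gauge 46 [505.6 239.5 103.3] mid [506.6 239.8 100.1] ext [16. 17. 19.] px 302.6 217.4
stand 342 [504.5 239.   30. ] mid [506.  239.   29.6] ext [58. 58. 14.] px 303.5 222.1
glue 121 [533.4 528.  102.8] mid [534.  528.6 101.4] ext [26. 27. 20.] px 180.0 202.7
board ((464.0936279296875, -1.1100921630859375), (176.99696350097656, 297.6468505859375), 0.21273696422576904)
carton ((476.420654296875, 403.72442626953125), (141.91603088378906, 119.05641174316406), 0.04392717033624649)
540 [7, 7, 7, 6, 9, 6, 28, 30, 29, 36, 7]
560 [5, 7, 7, 8, 6, 9, 28, 28, 31, 25, 5]
580 [6, 6, 8, 7, 7, 6, 22, 27, 24, 11, 8]
600 [6, 431, 430, 429, 422, 92, 88, 39, 38, 38, 16]
620 [431, 431, 432, 431, 428, 192, 194, 195, 41, 38, 18]
scene bench z -0.28893582926696126
L 233 [449.4  86.   36.2] mid [449.9  87.5  36.2] ext [33. 36. 12.] p
[... 188 characters left out ...]
 [504.6 236.7  99.5] mid [505.8 237.1  98.6] ext [17. 20. 17.] px 342.5 213.7
stand 420 [502.2 232.9  29.1] mid [506.2 236.8  29.4] ext [61. 58. 14.] px 341.6 241.0
glue 121 [531.7 524.6 100. ] mid [532.8 527.7  98.4] ext [28. 30. 16.] px 296.6 133.2
board ((496.0007019042969, -2.76165771484375), (143.79449462890625, 289.5230712890625), 7.565950393676758)
carton ((475.206787109375, 404.0304870605469), (144.16961669921875, 124.81488800048828), 0.7505322098731995)
540 [4, 3, 4, 4, 2, 4, 28, 28, 27, 32, 2]
560 [5, 2, 3, 2, 3, 6, 25, 26, 26, 23, 3]
580 [2, 2, 3, 3, 5, 5, 20, 24, 20, 8, 4]
600 [2, 427, 427, 426, 425, 87, 86, 34, 35, 35, 17]
620 [429, 430, 431, 430, 425, 189, 189, 189, 35, 36, 18]
```

View pics/a.png

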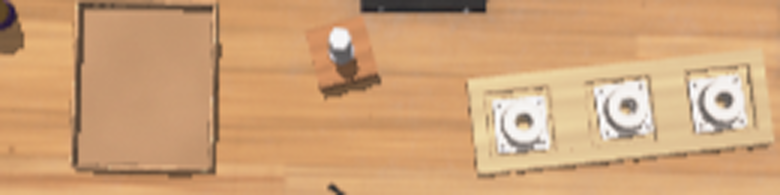

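View pics/b.png

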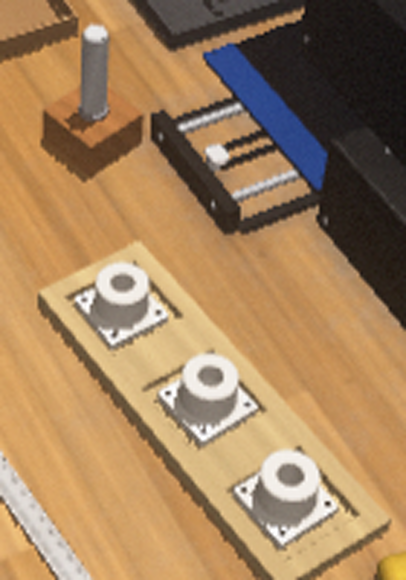

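Run:
```python
from h import *
for cam in ("top","scene"):
    d=np.load(f"{cam}d.npy"); P=cloud(cam,d);z=P[...,2]; dz=.5 if cam=="top" else -1
    for n,(x,y),h,D in (("L",(451,88),38,34),("M",(465,2.5),38,34),("R",(472.5,-76.5),38,34),("gauge",(505.5,238.5),104,17)):
        m=(np.hypot(P[...,0]-x,P[...,1]-y)<25)&(abs(z-h-dz)<3)
        q=P[m][:,:2]; (c,r)=cv2.minEnclosingCircle(q.astype(np.float32)); print(cam,n,m.sum(),np.round(q.mean(0),1),np.round(c,1),round(r,1))
    m=(np.hypot(P[...,0]-505,P[...,1]-237)<45)&(abs(z-30-dz)<3); print("stand",cv2.minAreaRect(P[m][:,:2].astype(np.float32)))
    im=cv2.imread(f"pics/{cam}0.png"); 
    for n in ("L","M","R"):
        x,y={"L":(451,88),"M":(465,2.5),"R":(472.5,-76.5)}[n]
        m=(np.hypot(P[...,0]-x,P[...,1]-y)<11); 
        # dark bore blob
        g=im.min(2).astype(float); w=np.clip(210-g,0,None)*m; v,u=np.mgrid[0:480,0:640]
        print(n,"bore",np.round(unproj(cam,((w*u).sum()/w.sum(),(w*v).sum()/w.sum()),38),1))
```

```text
top L 91 [450.9  88.3] [451.2  89.1] 16.7
top M 76 [465.2   3.6] [465.9   3.1] 16.6
top R 90 [473.7 -75.1] [472.9 -75.6] 17.0
top gauge 31 [505.2 239.2] [505.6 239.7] 8.4
stand ((505.8984680175781, 239.3422393798828), (50.25410842895508, 49.98117446899414), 16.12376594543457)
L bore [451.1  87.9  38. ]
M bore [465.6   2.2  38. ]
R bore [472.6 -76.8  38. ]
scene L 184 [449.9  87.1] [450.9  87.5] 18.0
scene M 214 [464.2   1.2] [464.3   2.8] 18.2
scene R 240 [471.9 -77.3] [472.3 -76.4] 17.8
scene gauge 48 [504.8 238.1] [506.7 236.9] 10.7
stand ((505.99969482421875, 238.75439453125), (52.32030487060547, 51.931907653808594), 14.29041576385498)
L bore [450.7  88.2  38. ]
M bore [465.6   2.3  38. ]
R bore [472.7 -76.7  38. ]
```

move_arm(targets=[50, -60, 0, 5, 100, -120, 0, 10, 150, -180, 0, 15, 200, -240, 0, 19.6, 245, -300, 0, 19.6, 287, -345, 0, 19.6, 287, -374, -30, 19.6, 287, -374, -60, 19.6], jaw=0.5)

```text
t: 2.2
eef_pos: [508.0, 236.7, 157.0]
orientation: [179.9, 0.4, 179.9]
ft_force: [0.4, 0.7, -0.4]
finger_gap: 47.5
finger_force: 0.0
```

move_arm(targets=[1, 0.5, -25, 5, 1, 0.5, -50, 10, 1, 0.5, -75, 15, 1, 0.5, -95, 15, 1, 0.5, -102.7, 15, 1, 0.5, -102.7, 15])

```text
t: 2.95
eef_pos: [505.8, 238.9, 51.8]
orientation: [-180.0, -0.0, -165.0]
ft_force: [-0.3, 0.3, -0.1]
finger_gap: 47.4
finger_force: 0.0
```

move_arm(targets=[0, 0, 0, 0, 0, 0, 0, 0, 0, 0, 0, 0, 0, 0, 0, 0, 0, 0, 0, 0, 0, 0, 0, 0], jaw=0)

```text
t: 3.7
eef_pos: [506.2, 239.0, 52.4]
orientation: [180.0, 0.0, -165.0]
ft_force: [-1.2, -0.4, 3.2]
finger_gap: 16.6
finger_force: 30.0
```

move_arm(targets=[0, 0, 10, 0, 0, 0, 30, 0, 0, 0, 50, 0, -10, -30, 55, 0, -25, -70, 55, 0, -42, -115, 55, 0, -54.9, -150.9, 50, 0, -54.9, -150.9, 42, 0, -54.9, -150.9, 40, 0, -54.9, -150.9, 40, 0])

```text
t: 4.95
eef_pos: [451.4, 88.7, 92.3]
orientation: [180.0, 0.0, -164.9]
ft_force: [0.2, -0.2, -1.1]
finger_gap: 16.7
finger_force: 30.0
```

Run:
```python
from h import *
im,d=eyes.read_camera("scene"); np.save("s1.npy",d)
c=cv2.resize(im[230:330,300:420,::-1],None,fx=5,fy=5,interpolation=cv2.INTER_CUBIC); cv2.imwrite("pics/c.png",c)
P=cloud("scene",d); m=(np.hypot(P[...,0]-451,P[...,1]-88)<25)
for a in (47,52,57,62): 
    k=m&(abs(P[...,2]-a)<2.5); print(a,k.sum(),np.round(P[k].mean(0),1) if k.any() else "", np.round(np.ptp(P[k],0)) if k.any() else "")
print(arm.get_obs()["ft_force"],arm.get_obs()["eef_pos"],arm.get_obs()["finger_gap"])
```

```text
47 6 [451.1  84.6  48.1] [13.  7.  2.]
52 12 [448.8  84.1  52.2] [12.  8.  4.]
57 14 [449.   83.8  57.1] [12.  7.  4.]
62 12 [447.8  84.9  61.6] [12.  8.  4.]
[-0.65409838 -0.49153741 -2.40914181] [451.44322577  88.73548236  92.34591303] 17.072209529962098
```

View pics/c.png

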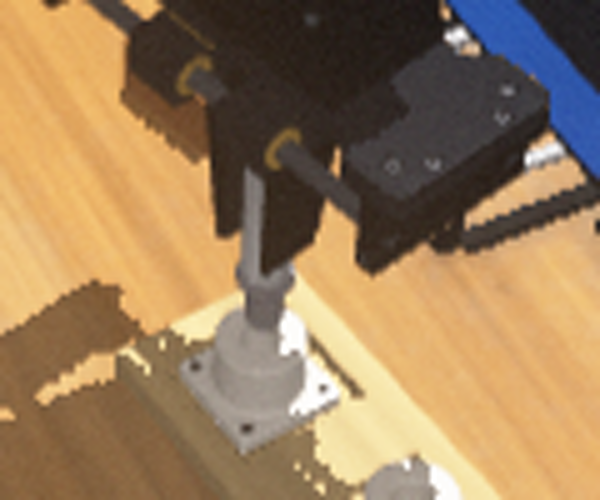

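move_arm(targets=[0, 0, -3, 0, 0, 0, -6, 0, 0, 0, -7.5, 0, 0, 0, -9, 0, 0, 0, -10, 0])

```text
t: 5.62
eef_pos: [450.9, 87.9, 81.8]
orientation: [180.0, -0.0, -165.0]
ft_force: [-0.8, -0.2, -0.7]
finger_gap: 16.8
finger_force: 30.0
```

move_arm(targets=[0, 0, -1.5, 0, 0, 0, -3, 0, 0, 0, -4.5, 0, 0, 0, -6, 0, 0, 0, -6, 0])

```text
t: 6.25
eef_pos: [450.9, 87.9, 75.8]
orientation: [180.0, -0.0, -165.0]
ft_force: [0.7, -0.0, -1.0]
finger_gap: 16.7
finger_force: 30.0
```

move_arm(targets=[0, 0, -1.7, 0, 0, 0, -3.4, 0, 0, 0, -5, 0, 0, 0, -6.5, 0, 0, 0, -7.5, 0, 0, 0, -8.5, 0, 0, 0, -9, 0, 0, 0, -9, 0])

```text
t: 7.25
eef_pos: [451.0, 88.0, 66.9]
orientation: [180.0, -0.0, -165.0]
ft_force: [0.3, -0.0, -1.1]
finger_gap: 16.7
finger_force: 30.0
```

move_arm(targets=[0, 0, -1, 0, 0, 0, -2, 0, 0, 0, -3, 0, 0, 0, -4, 0, 0, 0, -4, 0])

```text
t: 7.88
eef_pos: [450.9, 88.0, 62.8]
orientation: [180.0, -0.0, -165.0]
ft_force: [-0.2, 0.1, -0.3]
finger_gap: 17.1
finger_force: 30.0
```

move_arm(targets=[0, 0, -0.8, 0, 0, 0, -1.6, 0, 0, 0, -2.3, 0, 0, 0, -2.8, 0, 0, 0, -2.8, 0])

```text
t: 8.5
eef_pos: [451.1, 88.0, 60.4]
orientation: [-180.0, 0.0, -165.0]
ft_force: [0.1, 0.2, 1.6]
finger_gap: 16.6
finger_force: 30.0
```

move_arm(targets=[0, 0, -0.3, 0, 0, 0, -0.6, 0, 0, 0, -0.6, 0])

```text
t: 8.88
eef_pos: [451.2, 88.0, 60.3]
orientation: [-180.0, 0.0, -165.0]
ft_force: [-3.6, -0.1, 6.1]
finger_gap: 16.8
finger_force: 30.0
```

move_arm(targets=[0, 0, 5, 0, 0, 0, 15, 0, 0, 0, 27, 0, 0, 0, 36, 0, 4, -25, 37, 0, 10, -60, 37, 0, 14.7, -85.8, 36, 0, 14.7, -85.8, 31, 0, 14.7, -85.8, 28, 0, 14.7, -85.8, 27, 0])

```text
t: 10.12
eef_pos: [465.2, 3.0, 86.1]
orientation: [180.0, -0.0, -164.9]
ft_force: [0.0, -0.1, -0.6]
finger_gap: 16.7
finger_force: 30.0
```

move_arm(targets=[0, 0, -1.5, 0, 0, 0, -3, 0, 0, 0, -4.5, 0, 0, 0, -6, 0, 0, 0, -6, 0])

```text
t: 10.75
eef_pos: [465.6, 2.2, 80.4]
orientation: [180.0, -0.0, -165.0]
ft_force: [-0.4, -0.2, -0.2]
finger_gap: 16.8
finger_force: 30.0
```

move_arm(targets=[0, 0, -1.7, 0, 0, 0, -3.4, 0, 0, 0, -5, 0, 0, 0, -6.6, 0, 0, 0, -8.2, 0, 0, 0, -9.5, 0, 0, 0, -10.5, 0, 0, 0, -11.3, 0, 0, 0, -12, 0, 0, 0, -12, 0])

```text
t: 12.0
eef_pos: [465.6, 2.2, 68.6]
orientation: [180.0, -0.0, -165.0]
ft_force: [-0.2, -0.1, -0.3]
finger_gap: 17.0
finger_force: 30.0
```

move_arm(targets=[0, 0, -0.5, 0, 0, 0, -1, 0, 0, 0, -1.5, 0, 0, 0, -1.5, 0])

```text
t: 12.5
eef_pos: [465.9, 2.2, 68.0]
orientation: [180.0, -0.0, -165.0]
ft_force: [-4.3, 0.4, 6.4]
finger_gap: 17.0
finger_force: 30.0
```

move_arm(targets=[0, 0, 5, 0, 0, 0, 15, 0, 0, 0, 25, 0, 0, 0, 29, 0, 2, -25, 29, 0, 5, -55, 29, 0, 7, -78.9, 28, 0, 7, -78.9, 23, 0, 7, -78.9, 20, 0, 7, -78.9, 19.5, 0])

```text
t: 13.75
eef_pos: [472.2, -75.9, 86.0]
orientation: [180.0, -0.0, -164.9]
ft_force: [-0.0, -0.5, -1.4]
finger_gap: 16.7
finger_force: 30.0
```

move_arm(targets=[0, 0, -1.5, 0, 0, 0, -3, 0, 0, 0, -4.5, 0, 0, 0, -6, 0, 0, 0, -6, 0])

```text
t: 14.38
eef_pos: [472.6, -76.7, 80.4]
orientation: [180.0, -0.0, -165.0]
ft_force: [-0.6, 0.1, -0.9]
finger_gap: 17.0
finger_force: 30.0
```

move_arm(targets=[0, 0, -1.7, 0, 0, 0, -3.4, 0, 0, 0, -5, 0, 0, 0, -6.6, 0, 0, 0, -8.2, 0, 0, 0, -9.5, 0, 0, 0, -10.5, 0, 0, 0, -11.3, 0, 0, 0, -12, 0, 0, 0, -12, 0])

```text
t: 15.62
eef_pos: [472.6, -76.7, 68.5]
orientation: [180.0, -0.0, -165.0]
ft_force: [0.4, 0.3, -1.3]
finger_gap: 16.8
finger_force: 30.0
```

move_arm(targets=[0, 0, -0.5, 0, 0, 0, -1, 0, 0, 0, -1.5, 0, 0, 0, -1.5, 0])

```text
t: 16.12
eef_pos: [472.6, -76.7, 67.0]
orientation: [180.0, -0.0, -165.0]
ft_force: [-0.2, 0.2, -1.6]
finger_gap: 16.9
finger_force: 30.0
```

Past the tight stop without load, so continue towards seating.

move_arm(targets=[0, 0, -1.5, 0, 0, 0, -3, 0, 0, 0, -4.5, 0, 0, 0, -5.5, 0, 0, 0, -6.3, 0, 0, 0, -6.9, 0, 0, 0, -7.4, 0, 0, 0, -7.4, 0])

```text
t: 17.12
eef_pos: [473.0, -76.8, 60.3]
orientation: [-180.0, 0.0, -165.0]
ft_force: [-2.0, 1.4, 4.9]
finger_gap: 17.1
finger_force: 30.0
```

move_arm(targets=[0, 0, 5, 0, 0, 0, 18, 0, 0, 0, 32, 0, 2, 20, 45, 0, 8, 75, 47, 0, 14, 130, 47, 0, 20, 185, 47, 0, 26, 240, 47, 0, 31, 290, 47, 0, 33.2, 315.6, 45, 0])

```text
t: 18.38
eef_pos: [506.4, 241.5, 106.1]
orientation: [180.0, 0.1, -164.8]
ft_force: [0.3, -0.2, -1.5]
finger_gap: 17.0
finger_force: 30.0
```

move_arm(targets=[0, 0, 0, 0, 0, 0, -12, 0, 0, 0, -22, 0, 0, 0, -27, 0, 0, 0, -30, 0, 0, 0, -33, 0, 0, 0, -36, 0, 0, 0, -36, 0])

```text
t: 19.38
eef_pos: [505.8, 238.8, 68.5]
orientation: [-180.0, -0.0, -165.0]
ft_force: [-0.0, 0.7, -0.7]
finger_gap: 16.6
finger_force: 30.0
```

move_arm(targets=[0, 0, -2.5, 0, 0, 0, -5, 0, 0, 0, -7.5, 0, 0, 0, -10, 0, 0, 0, -12.5, 0, 0, 0, -14.5, 0, 0, 0, -15.5, 0, 0, 0, -16.3, 0, 0, 0, -16.8, 0, 0, 0, -16.8, 0])

```text
t: 20.62
eef_pos: [506.2, 239.0, 52.4]
orientation: [180.0, 0.0, -165.0]
ft_force: [-0.8, 0.5, 1.1]
finger_gap: 16.9
finger_force: 30.0
```

move_arm(targets=[0, 0, 0, 0, 0, 0, 0, 0, 0, 0, 0, 0, 0, 0, 10, 0, 0, 0, 35, 0, 0, 0, 70, 0, -2, -15, 80, -2, -8, -65, 75, -5, -16, -115, 65, -8, -25, -165, 50, -11], jaw=0.5)

```text
t: 21.88
eef_pos: [480.1, 71.8, 101.4]
orientation: [-180.0, 0.0, -176.1]
ft_force: [0.1, -1.2, -0.6]
finger_gap: 47.5
finger_force: 0.0
```

Run:
```python
from h import *
print(arm.get_obs()["eef_pos"])
im,d=eyes.read_camera("scene")
P=cloud("scene",d);z=P[...,2]
for n,(x,y),h in (("L",(451,88),38),("M",(465,2.5),38),("R",(472.5,-76.5),38),("gauge",(505.5,238.5),104)):
    m=(np.hypot(P[...,0]-x,P[...,1]-y)<25)&(abs(z-h+1)<3); q=P[m][:,:2]; print(n,m.sum(),np.round(P[m].mean(0),1) if m.any() else "")
cv2.imwrite("pics/d.png",im[100:420,180:520,::-1])
```

```text
[480.14324678  71.81085313 101.38780939]
L 190 [449.9  86.9  37.1]
M 213 [465.1   1.3  37.2]
R 251 [471.3 -77.3  37.1]
gauge 0
```

View pics/d.png

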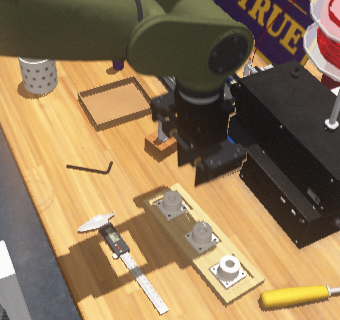

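move_arm(targets=[-8, -36, -10, 0, -15, -71.6, -25, 0, -15, -71.6, -45, 0, -15, -71.6, -62, 0, -15, -71.6, -75, 0, -15, -71.6, -82, 0, -15, -71.6, -84.5, 0, -15, -71.6, -84.5, 0])

```text
t: 22.92
eef_pos: [466.2, 2.5, 17.6]
orientation: [-180.0, 0.0, -176.0]
ft_force: [-0.4, 0.4, 0.1]
finger_gap: 47.3
finger_force: 0.0
```

move_arm(targets=[0, 0, 0, 0, 0, 0, 0, 0, 0, 0, 0, 0, 0, 0, 0, 0], jaw=0)

```text
t: 23.42
eef_pos: [466.3, 2.3, 17.9]
orientation: [180.0, 0.0, -176.0]
ft_force: [-0.4, 0.7, 2.7]
finger_gap: 33.9
finger_force: 30.0
```

move_arm(targets=[0, 0, 4, 0, 0, 0, 14, 0, 0, 0, 35, 0, 0, 5, 70, 0, 0, 25, 105, 0, 0, 60, 123, 0, 0, 110, 123, 0, 2, 165, 123, 0, 4, 220, 123, 0, 6, 275, 123, 0])

```text
t: 24.68
eef_pos: [471.8, 279.1, 141.1]
orientation: [180.0, 0.1, -176.0]
ft_force: [0.9, -0.6, 0.0]
finger_gap: 33.7
finger_force: 30.0
```

move_arm(targets=[2, 50, 0, 0, 3, 95, 0, -2, 4, 120, -10, -4, 4, 126.7, -35, -4, 4, 126.7, -65, -4, 4, 126.7, -90, -4, 4, 126.7, -108, -4, 4, 126.7, -116, -4, 4, 126.7, -119, -4, 4, 126.7, -121, -4])

```text
t: 25.92
eef_pos: [476.6, 404.4, 20.3]
orientation: [179.9, 0.1, -180.0]
ft_force: [-0.3, -0.7, -0.7]
finger_gap: 33.7
finger_force: 30.0
```

move_arm(targets=[0, 0, -1.5, 0, 0, 0, -3, 0, 0, 0, -4.5, 0, 0, 0, -5.3, 0, 0, 0, -5.8, 0, 0, 0, -6.2, 0, 0, 0, -6.2, 0])

```text
t: 26.8
eef_pos: [476.1, 404.2, 14.3]
orientation: [180.0, 0.0, -180.0]
ft_force: [-2.4, -2.7, 5.9]
finger_gap: 33.9
finger_force: 30.0
```

Contact with the carton floor (6 N); release and withdraw.

move_arm(targets=[0, 0, 0, 0, 0, 0, 0, 0, 0, 0, 0, 0, 0, 0, 5, 0, 0, 0, 20, 0, 0, 0, 45, 0, -5, 0, 80, 0, -30, 10, 120, 0, -80, 30, 150, 0, -130, 60, 170, 0], jaw=0.5)

```text
t: 28.05
eef_pos: [345.6, 464.8, 186.9]
orientation: [179.8, 0.2, 179.9]
ft_force: [1.0, -0.0, 0.4]
finger_gap: 47.7
finger_force: 0.0
```

move_arm(targets=[-45, 45, 10, 0, -80, 90, 20, 0, -110, 140, 20, 0, -110, 140, 20, 0, -110, 140, 20, 0])

```text
t: 28.68
eef_pos: [235.8, 603.9, 203.8]
orientation: [180.0, 0.0, -179.9]
ft_force: [1.0, -0.5, 0.6]
finger_gap: 47.4
finger_force: 0.0
```

Run:
```python
from h import *
print(arm.get_obs()["eef_pos"])
ims=[]
for cam in ("top","scene"):
    im,d=eyes.read_camera(cam);P=cloud(cam,d);z=P[...,2];o=.5 if cam=="top" else -1
    for n,(x,y),h in (("L",(451,88),38),("R",(472.5,-76.5),38),("reject",(476,404),34),("gauge",(505.5,238.5),104)):
        m=(np.hypot(P[...,0]-x,P[...,1]-y)<25)&(abs(z-h-o)<3); print(cam,n,m.sum(),np.round(P[m].mean(0),1) if m.any() else "")
    ims.append(cv2.resize(im[:,:,::-1],(400,300)) if cam=="top" else im[100:400,180:580,::-1])
cv2.imwrite("pics/e.png",np.hstack(ims))
```

```text
[235.8444798  603.91419235 203.8087307 ]
top L 89 [450.8  87.5  38.2]
top R 85 [471.9 -76.5  38.2]
top reject 96 [476.1 404.3  34.6]
top gauge 27 [507.3 239.1 104.6]
scene L 184 [450.1  87.3  37.2]
scene R 252 [471.5 -77.5  37.1]
scene reject 107 [474.9 401.7  33.4]
scene gauge 40 [504.9 237.2 103.4]
```

View pics/e.png

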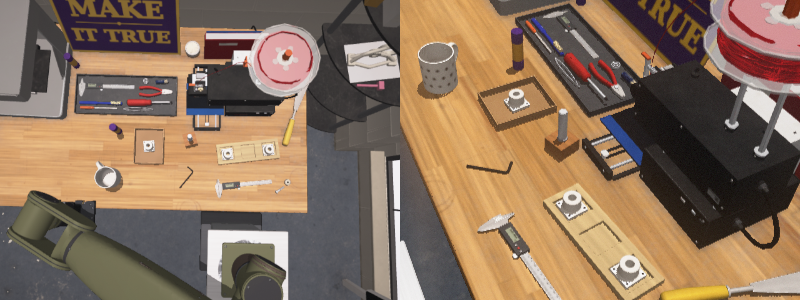

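The picture shows the reject hub upright in the carton (right pane, about 515,100). The left and right hubs are in their pockets, the gauge is down in its block (562,125), and nothing else has moved.

```bash
python3 -c "
from h import *
print(order.close_job())"
```

```text
the job is handed in; nothing more can be done
None
```

The job is done and handed in: the left and right hubs took the gauge fully and stay in their pockets, the middle hub was tight and stands upright in the carton, and the gauge is fully down in its block.

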